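Open a generator hood past its hidden safety catch

ROBOT

A 7-joint arm with a two-finger parallel gripper is mounted at the origin on the work surface. World frame = base frame: x ahead of the robot, y to its left, z up, the work surface at z = 0. Lengths are in m, angles in rad, forces in N, time in s.
With the tool pointing down it reaches from about 0.425 to 0.875 m from the base axis. Payload 4.7 kg.
Tool frame: the origin (TCP) lies at the centre of the arm's flange, where the gripper is bolted on; the fingertips stand 182 mm ahead of it and the grasp point (between the pads) lies grip_point_offset ahead of it (grip_point_offset is the distance from the TCP to the grasp point, in m); z points along the fingers, y is the direction in which the jaws open and shut (so a half turn about z gives the same grasp; the last joint's range is limited). The gripper opens to 87 mm and grips with 3 to 60 N. Pads are 19 mm wide; open, the fingers measure 117 mm over their backs; the gripper's body (75 mm by 190 mm) begins 51 mm behind the grasp point.
Start: joints at [-1.242, 0.321, -0.07, 1.45, 0.023, 1.371, -0.057], TCP at [0.201, 0.618, 0.405] pointing down, gripper open.
Joint ranges: [-2.86, 2.86], [-0.3, 2.09], [-1.38, 1.24], [0.06, 2.45], [-1.56, 4.7], [0.09, 2.05], [-2.69, 2.69]. Speed limits (rad/s): [2.57, 2.57, 3.14, 3.14, 3.14, 3.14, 3.14].

INTERFACE

Orientations are given as a unit quaternion [w, x, y, z].
In Python, from bench import sense, grab_frame, camera_model, hand_in, grip_point_offset gives the robot as it stands.
- The arm moves only by the tool jog_arm, never from a script. Its argument "targets" is a list of rows, each an object with "linear": the shift along the tool's x, y, z in mm, a list of three; "rotation": the turn, a rotation vector about the tool's x, y, z in rad, a list of three. A call has 1 to 10 rows; each row is the pose to reach, as a shift and turn from the pose measured when the call began, along the tool's axes at that moment; what a row does not reach only later rows make up. A row lasts 1/10 s, in which the tool goes at most 50 mm and 8.59 degrees, less where a joint would pass 70% of its speed; a pose out of reach is approached as far as the arm can. A call with a gripper value outside its range is refused whole. "hand" is the closure in counts, from 0 (fully open) to 255 (shut), set as the call begins (left out, the last holds). The fingers move at their own pace and stop on an object; the grip force is fixed at half the most. Time passes only in rows, so rows that repeat a pose let the fingers close. It gives the time, the measured TCP pose, the force and the opening at its end, in the units of the state.
- sense(): the state, without advancing time (a new reading comes with each control period).
- grab_frame(name): name is "side" or "top" or "wrist"; returns the picture (400x640x3 uint8, blue, green, red); there is no depth.
- camera_model(name): a dict with "K" (3x3 intrinsics, pixels), "T" (4x4, takes a point from camera to world coordinates). Camera axes: x right, y down, z forward; pixel columns grow to the right and rows downward; lengths in m; the calibration is good to about 2 mm. A picture is of the moment at which its call begins: read the wrist's pose just before it. camera_model takes no time and is no camera call; for the wrist camera it gives the pose at the moment of the call.
- hand_in(): hands the job in, once; it reports no verdict.
The state is a dict: "clock": time; "qpos": joint angles; "joint_vel": joint speeds; "joint_torque": joint torques, N m; "tool_pos": TCP position; "orientation": TCP orientation; "wrist_force": force on the tool from outside, world axes, zero at the start; "torque": the same for the moment, N m; "gripper_width": opening from 0.0 (shut) to 1.0 (fully open).
Only numpy, scipy, OpenCV 4.12 (cv2) and the standard library are available. Lean on these libraries where they do the work, as an engineer would, in place of code of your own. Each camera call takes 0.05 s, during which the arm holds its last target.

TASK

Open the generator's hood for servicing: turn its lever latch a full quarter turn, lift the front lip until the safety catch under the hood stops it, reach in through the gap, feel for the catch's tongue and push it aside, then swing the hood right up to its stop and leave it standing open. Do not wrench the hood against its catch, and leave the wrench, the bottle and the can where they are.

Things in the scene. Friction and masses are not known exactly. Their poses are not given: they have to be found in the camera images.
- generator: Enclosed portable generator, 530 mm wide, 325 mm deep, on a low trolley; fixed. x axis: level, from its front to its rear; y: to its left; z up. All texts use these. Origin: at bench height below the middle of the shut hood's lip. Left of the hood is a side wall as high as the hood (begins 175 mm left of the middle), right of it a flat deck as high as the hood (begins 179 mm right).
- hinge (a point): Middle of the hood's hinge line at the rear; fixed, axes as the generator's. The hood turns about its y axis.
- lip (a point): Bottom edge of the hood's front lip (outer face, middle of its width); moves with the hood. Shut, it lies 235 mm in front of the hinge line and 23 mm below it. The hood is a thin shell 340 mm wide, open below; its flat top is 9 mm higher than the hinge line; the lip is a front skirt 6 mm thick, 32 mm high.
- scoop (a point): Floor of the finger scoop in the casing under the lip, as wide as the hood; fixed. Floor: 36 mm below the shut lip, reaching 28 mm in front of the lip's face; back wall 10 mm behind that face. With the hood shut, a fingertip tilted about 45 degrees (pointing down and to the rear) gets under the lip, but not past the back wall.
- rail (a point): Top front edge of the fixed rail that caps the scoop's back wall, middle of its width: 12 mm behind the shut lip's face, 2 mm below the lip. The rail is 8 mm deep; behind it the engine bay is empty for 60 mm to the rear and 80 mm down. The safety catch hooks under this rail.
- hood (a joint): Hood angle, rad: 0 shut, grows as the lip rises, 1.0 fully open at its stop. About 0.45 kg, on friction hinges: stays where it is left; about 7 N up at the lip raises it, about 2 N down lowers it. Held at 0 by the lever latch; then free up to about 0.26 (lip 60 mm up), where the safety catch stops it firmly until pushed aside.
- lever (a joint): Lever latch angle, rad: 0 latched (starts 0 to 0.2): bar along the lip, free end to the machine's right. Grows as the free end is pushed to the rear; 1.57 is the full quarter turn, bar pointing to the rear (stop at 1.6). The hood is free from about 1.1 on. Stays where it is left; about 2 N at its end turns it.
- lever_pivot (a point): On the upright axis of the lever latch at mid-height of its bar. It sits on top of the hood, 50 mm behind the lip, 100 mm left of the middle: a hub 32 mm across, 26 mm high, and a black bar 14 mm wide and 16 mm high, its lower side 10 mm above the hood's top, its free end 75 mm from the axis.
- lever_tip (a point): Free end of the lever latch's bar, at mid-height (18 mm above the hood's top).
- catch (a joint): Safety catch angle, rad: 0 hooked; grows as its tongue is pushed to the machine's LEFT; frees the hood from about 0.45; hard stop 0.65 (tongue's free end moved 27 mm). A spring (1 to 3 N at the tongue) returns it: hold it over while the hood rises from 0.26 to about 0.36, then it no longer catches. The tongue is an upright steel plate 5 mm thick, on an upright pin.
- tongue_zone (a point): Fixed point in the middle of the strip where the tongue hangs when the hood is up at its catch (0.26). The tongue's free end is anywhere within 43 mm right or left of this point (it differs each time and is not given), in the gap between rail and lip, over its full height; its free edge is 12 to 20 mm behind the shut lip's face. With the hood shut it is out of reach.
- plug_wrench: Bystander: tubular spark-plug wrench, 111 mm long, 21 mm thick, lying on the deck right of the hood. Origin under its middle.
- oil_bottle: Bystander: closed grey oil bottle, 68 mm across, 210 mm high, standing on the trolley's deck in front of the generator, its top 140 mm below the bench top. Origin under its base.
- spray_can: Bystander: white spray can, 56 mm across, 190 mm high, standing on the trolley's deck in front of the generator. Origin under its base.

How it is judged:
On the way, in this order (a step that is already met when the one before it is completed fails the run):
1. the lever latch is turned to its open position (value of joint lever above 1.2 rad), for 0.2 s.
2. the hood is lifted a little, held by the safety catch (value of joint hood between 0.14 and 0.36 rad), for 0.2 s.
3. the tongue of the safety catch is pushed aside (value of joint catch above 0.3 rad), for 0.05 s.
At the end, for the whole second after the job is handed in: the hood stands open at its stop (angle over 0.88 of 1.0 rad) and at rest, and the wrench, bottle and can are within 25 mm of where they were (value of joint hood above 0.88 rad and velocity of joint hood between -0.05 and 0.05 rad/s and distance of each of plug_wrench, oil_bottle, spray_can from where it was at the start of the episode below 0.025 m); the robot touches nothing.
It fails at once if the hood is forced: the fingers press on the hood, its lever or its catch with over 60 N (contact force between the fingers and hood above 60 N).
It fails at once if the plug wrench is knocked away (over 60 mm) (distance of plug_wrench from where it was at the start of the episode above 0.06 m).
It fails at once if the oil bottle is knocked away (over 60 mm) (distance of oil_bottle from where it was at the start of the episode above 0.06 m).
It fails at once if the spray can is knocked away (over 60 mm) (distance of spray_can from where it was at the start of the episode above 0.06 m).
It also fails if it takes over 64 s, if anything falls off the work surface, if the arm or the gripper's body presses on something with over 40 N, if the wrist force passes 120 N, or if a joint passes its speed limit or range.

## Working session

There is one attempt and no reset: what is moved stays moved. The work goes in short steps, Python scripts to look and compute and a tool call to move; the robot and the scene stay as the last step left them, time stands still between calls to the robot, and variables do not carry over. Pictures are saved under pics/ and viewed, and the job is handed in when it is done.

Besides the shell and the picture viewer there is one more tool, called as name([rows], argument=value, ...), one row to a line, values as JSON. jog_arm: Moves the arm, as the interface text tells. Its arguments: {"type":"object","properties":{"targets":{"type":"array","items":{"type":"object","properties":{"linear":{"type":"array","items":{"type":"number"}},"rotation":{"type":"array","items":{"type":"number"}}}}},"hand":{"type":"number"}},"required":["targets"]}

```bash
ls; mkdir -p pics
python3 - <<'E'
from bench import *
import cv2,numpy as np
s=sense();print({k:np.round(v,3) for k,v in s.items()});print(grip_point_offset if not callable(grip_point_offset) else grip_point_offset())
for n in["side","top","wrist"]:
    m=camera_model(n);print(n,np.round(m["K"],1).tolist(),np.round(m["T"],3).tolist())
    cv2.imwrite(f"pics/{n}0.png",grab_frame(n))
E
```

```text
pics
{'clock': np.float64(0.0), 'qpos': array([-1.242,  0.322, -0.07 ,  1.452,  0.023,  1.371, -0.057]), 'joint_vel': array([-0.001, -0.002,  0.002,  0.003, -0.001, -0.001, -0.   ]), 'joint_torque': array([-0.0000e+00, -4.9130e+01, -4.0400e-01, -3.1253e+01, -6.4000e-02,
        4.4000e-02,  0.0000e+00]), 'tool_pos': array([0.201, 0.618, 0.404]), 'orientation': array([-0.   ,  0.157,  0.988, -0.001]), 'wrist_force': array([ 0.616, -0.147, -0.112]), 'torque': array([-0.076,  0.007,  0.018]), 'gripper_width': np.float64(1.0)}
0.1635
side [[383.0, 0.0, 316.3], [0.0, 383.0, 209.7], [0.0, 0.0, 1.0]] [[-1.0, 0.007, 0.02, 0.596], [-0.011, 0.628, -0.778, 0.599], [-0.018, -0.778, -0.628, 0.459], [0.0, 0.0, 0.0, 1.0]]
top [[428.8, 0.0, 312.7], [0.0, 428.8, 195.2], [0.0, 0.0, 1.0]] [[0.019, -0.99, 0.139, 0.473], [-1.0, -0.016, 0.019, -0.07], [-0.017, -0.14, -0.99, 0.948], [0.0, 0.0, 0.0, 1.0]]
wrist [[343.6, 0.0, 314.1], [0.0, 343.6, 196.0], [0.0, 0.0, 1.0]] [[0.309, 0.916, 0.258, 0.13], [0.951, -0.296, -0.086, 0.64], [-0.002, 0.272, -0.962, 0.384], [0.0, 0.0, 0.0, 1.0]]
```

View pics/side0.png

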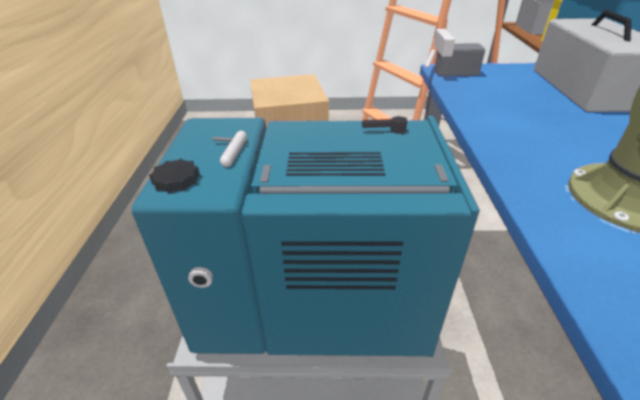

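View pics/top0.png

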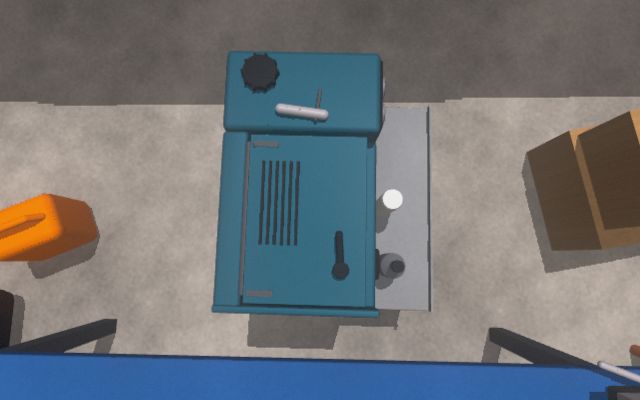

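View pics/wrist0.png

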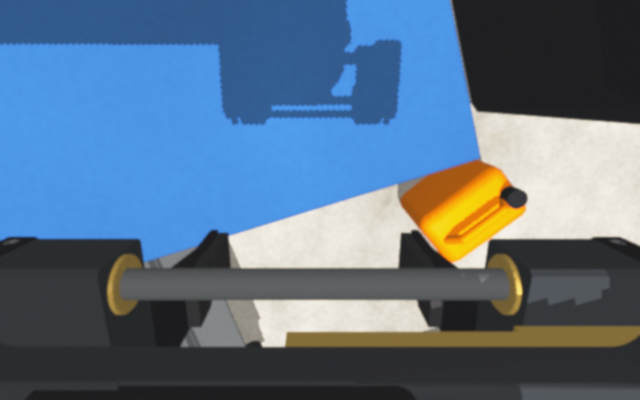

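Run:
```python
import cv2
t=cv2.imread("pics/top0.png");s=cv2.imread("pics/side0.png")
cv2.imwrite("pics/t1.png",cv2.resize(t[120:320,210:410],None,fx=3,fy=3,interpolation=cv2.INTER_CUBIC))
cv2.imwrite("pics/s1.png",cv2.resize(s[100:220,230:490],None,fx=3,fy=3,interpolation=cv2.INTER_CUBIC))
```

```text
(no output)
```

View pics/t1.png

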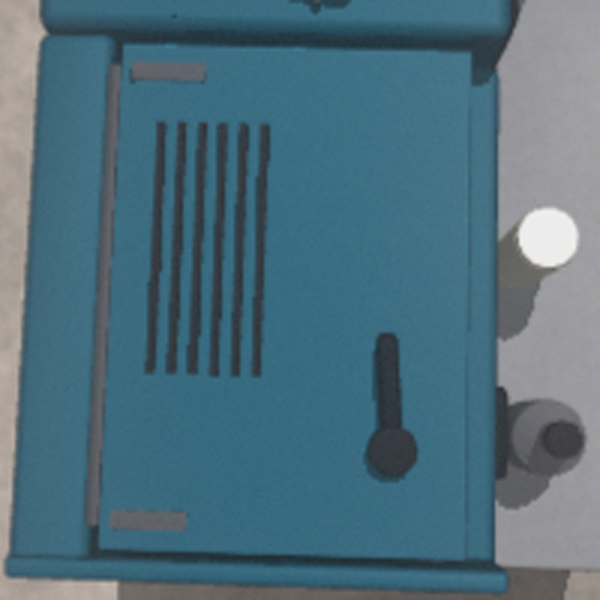

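View pics/s1.png

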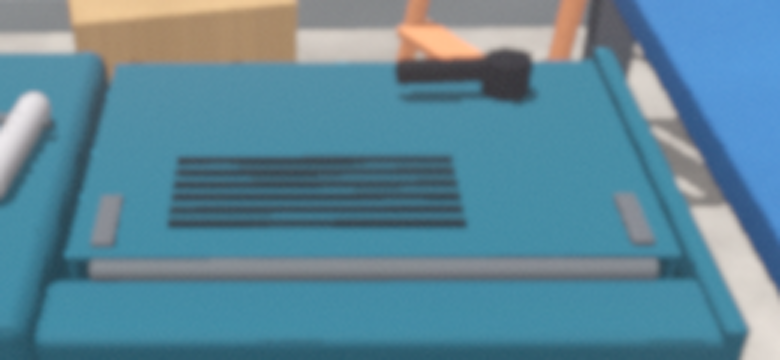

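```bash
cat > h.py <<'E'
from bench import *
import cv2,numpy as np
from scipy.spatial.transform import Rotation as R
def ray(n,uv,m=None):
    m=m or camera_model(n);K,T=np.array(m["K"]),np.array(m["T"])
    d=T[:3,:3]@np.linalg.solve(K,[uv[0],uv[1],1.]);return T[:3,3],d/np.linalg.norm(d)
def tri(rs):
    A=sum(np.eye(3)-np.outer(d,d) for o,d in rs);b=sum((np.eye(3)-np.outer(d,d))@o for o,d in rs)
    p=np.linalg.solve(A,b);return p,[np.linalg.norm((np.eye(3)-np.outer(d,d))@(p-o)) for o,d in rs]
def plane(n,uv,z):
    o,d=ray(n,uv);return o+d*(z-o[2])/d[2]
def proj(n,p):
    m=camera_model(n);T=np.array(m["T"]);q=np.array(m["K"])@(T[:3,:3].T@(np.array(p)-T[:3,3]));return q[:2]/q[2]
E
python3 - <<'E'
from h import *
t=lambda x,y:(x/3+210-1/3,y/3+120-1/3)
s=lambda x,y:(x/3+230-1/3,y/3+100-1/3)
zs=[]
for n,a,b in [("RR",(161,122),(168,225)),("RL",(150,374),(467,225)),("FR",(265,125),(180,160)),("FL",(257,376),(452,159)),
 ("hcFR",(471,50),(116,64)),("hcRR",(122,43),(66,258)),("hcRL",(98,550),(682,256))]:
    p,e=tri([ray("top",t(*a)),ray("side",s(*b))]);print(n,p.round(4),np.round(e,4));zs.append(p[2])
z=np.mean(zs[:4]);print(z)
c={n:plane("top",t(*a),z) for n,a in dict(FR=(471,50),FL=(467,558),RR=(122,43),RL=(98,550),hub=(391,450)).items()}
for n in c:print(n,c[n].round(4))
print(np.linalg.norm(c["FR"]-c["FL"]),np.linalg.norm(c["RR"]-c["RL"]),np.linalg.norm(c["RR"]-c["FR"]))
print("hubtop",plane("top",t(391,450),z+.026), "tip", plane("top",t(388,336),z+.026))
E
```

```text
RR [0.6627 0.0482 0.093 ] [0.001 0.001]
RL [0.492  0.05   0.0922] [0.0012 0.0012]
FR [ 0.6609 -0.0227  0.0942] [0.0015 0.0015]
FL [ 0.4921 -0.0211  0.0936] [0.0011 0.0011]
hcFR [ 0.716  -0.1623  0.0919] [0.0013 0.0013]
hcRR [0.7179 0.0773 0.0911] [0.0013 0.0013]
hcRL [0.3777 0.0801 0.0906] [0.0009 0.0009]
0.09327190077299183
FR [ 0.717  -0.1622  0.0933]
FL [ 0.3788 -0.16    0.0933]
RR [0.7186 0.077  0.0933]
RL [0.3789 0.0794 0.0933]
hub [ 0.4466 -0.1102  0.0933]
0.3382511660023357 0.33970438306047923 0.23917869654516577
hubtop [ 0.44745032 -0.10902905  0.1192719 ] tip [ 0.51961015 -0.10639917  0.1192719 ]
```

```bash
cat >> h.py <<'E'
O=np.array([0.548,-0.161,0.]); ex=np.array([.0066,1,0]); ey=np.array([-1,.0066,0])
def W(x,y,z): return O+x*ex+y*ey+np.array([0,0,z])   # machine -> world (m)
def tool(pitch): # angle from straight down towards rear; tool y = world x approx
    z=np.sin(pitch)*ex-np.cos(pitch)*np.array([0,0,1]); y=-ey; x=np.cross(y,z); return np.c_[x,y,z]
def cur():
    s=sense();q=s["orientation"];return np.array(s["tool_pos"]),R.from_quat([q[1],q[2],q[3],q[0]]),s
def row(p,Rm):
    c,r,_=cur(); l=r.inv().apply(p-c)*1000; w=(r.inv()*R.from_matrix(Rm)).as_rotvec()
    return l.round(0).tolist(), w.round(3).tolist()
def tiprow(tip,pitch,L=.182):
    Rm=tool(pitch);return row(np.array(tip)-L*Rm[:,2],Rm)
def st():
    c,r,s=cur();m=r.as_matrix();tip=c+.182*m[:,2];d=tip-O
    print("t",round(float(s["clock"]),2),"tcp",c.round(3),"tip",tip.round(4),"mach",np.round([d@ex,d@ey,d[2]],4),"z",m[:,2].round(3),"y",m[:,1].round(3),"F",np.round(s["wrist_force"],1),"T",np.round(s["torque"],2),"w",round(float(s["gripper_width"]),2));print("q",np.round(s["qpos"],2))
E
python3 - <<'E'
from h import *
st()
print(tiprow([.48,.25,.2],0)); print(tiprow(W(.0,-.1+.06,.17),0))
E
```

```text
t 0.15 tcp [0.201 0.618 0.404] tip [0.2012 0.6176 0.2219] mach [0.7763 0.352  0.2219] z [-0.    -0.001 -1.   ] y [ 0.31   0.951 -0.001] F [-0.6  0.5  1.1] T [0.02 0.03 0.01] w 1.0
q [-1.24  0.32 -0.07  1.45  0.02  1.37 -0.06]
([-379.0, -263.0, 22.0], [-0.001, 0.001, 1.263])
([-609.0, -621.0, 53.0], [-0.001, 0.001, 1.263])
```

jog_arm([
  {"linear":[-379,-263,0],"rotation":[0,0,1.263]},
  {"linear":[-379,-263,0],"rotation":[0,0,1.263]},
  {"linear":[-379,-263,0],"rotation":[0,0,1.263]},
  {"linear":[-379,-263,0],"rotation":[0,0,1.263]},
  {"linear":[-379,-263,0],"rotation":[0,0,1.263]},
  {"linear":[-379,-263,0],"rotation":[0,0,1.263]},
  {"linear":[-379,-263,0],"rotation":[0,0,1.263]},
  {"linear":[-379,-263,0],"rotation":[0,0,1.263]},
  {"linear":[-379,-263,0],"rotation":[0,0,1.263]},
  {"linear":[-379,-263,0],"rotation":[0,0,1.263]},
], hand=255)

```text
clock: 1.15
tool_pos: [0.4836, 0.244, 0.4045]
orientation: [0.002, 0.713, 0.701, -0.001]
wrist_force: [0.0, 0.0, 0.2]
gripper_width: 0.172
```

Run:
```python
from h import *
st()
print(tiprow(W(.015,.04,.17),0))
```

```text
t 1.15 tcp [0.484 0.244 0.405] tip [0.4839 0.2432 0.2225] mach [0.4038 0.0668 0.2225] z [ 0.002 -0.004 -1.   ] y [ 1.    -0.018  0.002] F [0.  0.  0.2] T [-0.13  0.03  0.03] w 0.17
q [-0.84  0.09  0.34  1.73 -0.03  1.33 -0.51]
([-389.0, 31.0, 54.0], [0.002, 0.004, -0.011])
```

jog_arm([
  {"linear":[-389,31,54],"rotation":[0,0,-0.011]},
  {"linear":[-389,31,54],"rotation":[0,0,-0.011]},
  {"linear":[-389,31,54],"rotation":[0,0,-0.011]},
  {"linear":[-389,31,54],"rotation":[0,0,-0.011]},
  {"linear":[-389,31,54],"rotation":[0,0,-0.011]},
  {"linear":[-389,31,54],"rotation":[0,0,-0.011]},
  {"linear":[-389,31,54],"rotation":[0,0,-0.011]},
  {"linear":[-389,31,54],"rotation":[0,0,-0.011]},
  {"linear":[-389,31,54],"rotation":[0,0,-0.011]},
  {"linear":[-389,31,54],"rotation":[0,0,-0.011]},
])

```text
clock: 2.15
tool_pos: [0.5074, -0.1465, 0.3517]
orientation: [0.002, 0.71, 0.704, -0.001]
wrist_force: [-0.1, 1.3, 0.4]
gripper_width: 0.009
```

Run:
```python
from h import *
st()
cv2.imwrite("pics/top2.png",grab_frame("top"));cv2.imwrite("pics/w2.png",grab_frame("wrist"))
for a in [(.015,.04,.14),(.015,.04,.106)]: print(tiprow(W(*a),0))
```

```text
t 2.15 tcp [ 0.507 -0.147  0.352] tip [ 0.5075 -0.1472  0.1697] mach [0.0135 0.0406 0.1697] z [ 0.001 -0.004 -1.   ] y [ 1.    -0.01   0.001] F [-0.1  1.3  0.4] T [ 0.    0.01 -0.01] w 0.01
q [-0.43  0.1   0.7   1.85 -0.07  1.22  0.29]
([-2.0, 0.0, 30.0], [0.001, 0.003, 0.002])
([-2.0, 0.0, 64.0], [0.001, 0.003, 0.002])
```

View pics/top2.png

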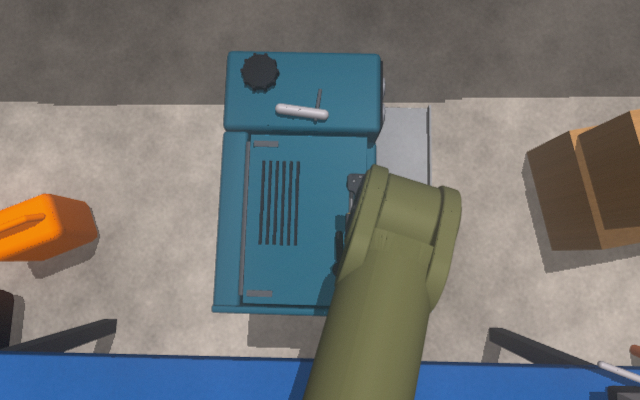

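View pics/w2.png

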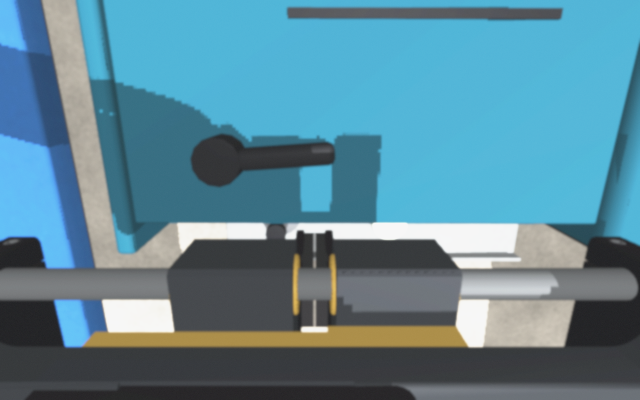

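jog_arm([
  {"linear":[-2,0,30],"rotation":[0,0,0]},
  {"linear":[-2,0,64],"rotation":[0,0,0]},
  {"linear":[-2,0,64],"rotation":[0,0,0]},
])

```text
clock: 2.55
tool_pos: [0.5065, -0.1433, 0.2841]
orientation: [-0.002, 0.707, 0.707, -0.003]
wrist_force: [-0.2, 1.5, -0.5]
gripper_width: 0.002
```

Run:
```python
from h import *
st()
for th in [0,.2,.4,.6,.8,1.0,1.2,1.35,1.48,1.55]:
    d=np.interp(th,[0,.78,1.57],[.017,.024,.022]);r=.058
    print(th,tiprow(W(.05+r*np.sin(th)-d*np.cos(th),.1-r*np.cos(th)-d*np.sin(th),.106),0))
```

```text
t 2.55 tcp [ 0.507 -0.143  0.284] tip [ 0.5052 -0.1436  0.1022] mach [0.0171 0.0429 0.1022] z [-0.007 -0.002 -1.   ] y [ 1.    -0.001 -0.007] F [-0.2  1.5 -0.5] T [-0.04  0.06  0.02] w 0.0
q [-0.41  0.18  0.7   1.92 -0.13  1.09  0.34]
0 ([16.0, -0.0, -4.0], [-0.007, 0.002, 0.006])
0.2 ([26.0, 2.0, -4.0], [-0.007, 0.002, 0.006])
0.4 ([36.0, 3.0, -4.0], [-0.007, 0.002, 0.006])
0.6 ([47.0, 2.0, -4.0], [-0.007, 0.002, 0.006])
0.8 ([57.0, -0.0, -4.0], [-0.007, 0.002, 0.006])
1.0 ([69.0, -7.0, -4.0], [-0.007, 0.002, 0.006])
1.2 ([78.0, -16.0, -4.0], [-0.007, 0.002, 0.006])
1.35 ([84.0, -23.0, -4.0], [-0.007, 0.002, 0.006])
1.48 ([88.0, -31.0, -4.0], [-0.007, 0.002, 0.006])
1.55 ([90.0, -35.0, -4.0], [-0.007, 0.002, 0.006])
```

jog_arm([
  {"linear":[16,0,-4],"rotation":[0,0,0]},
  {"linear":[26,2,-4],"rotation":[0,0,0]},
  {"linear":[36,3,-4],"rotation":[0,0,0]},
  {"linear":[47,2,-4],"rotation":[0,0,0]},
  {"linear":[57,0,-4],"rotation":[0,0,0]},
])

```text
clock: 3.05
tool_pos: [0.5069, -0.0856, 0.2887]
orientation: [-0.001, 0.707, 0.707, -0.003]
wrist_force: [-0.2, -2.3, -0.1]
gripper_width: 0.003
```

Run:
```python
from h import *
st()
for th in [1.0,1.2,1.35,1.48,1.55]:
    d=np.interp(th,[0,.78,1.57],[.017,.024,.022]);r=.058
    print(th,tiprow(W(.05+r*np.sin(th)-d*np.cos(th),.1-r*np.cos(th)-d*np.sin(th),.106),0))
```

```text
t 3.05 tcp [ 0.507 -0.086  0.289] tip [ 0.5059 -0.086   0.1067] mach [0.0748 0.0426 0.1067] z [-0.005 -0.002 -1.   ] y [ 1.    -0.001 -0.005] F [-0.2 -2.3 -0.1] T [-0.65  0.04  0.02] w 0.0
q [-0.5   0.14  0.66  1.95 -0.09  1.09  0.2 ]
1.0 ([11.0, -7.0, 1.0], [-0.005, 0.002, 0.006])
1.2 ([21.0, -16.0, 1.0], [-0.005, 0.002, 0.006])
1.35 ([27.0, -24.0, 1.0], [-0.005, 0.002, 0.006])
1.48 ([31.0, -31.0, 1.0], [-0.005, 0.002, 0.006])
1.55 ([33.0, -35.0, 1.0], [-0.005, 0.002, 0.006])
```

Contact (torque −0.65 N m, ~2 N): the lever is moving.

jog_arm([
  {"linear":[11,-7,0],"rotation":[0,0,0]},
  {"linear":[21,-16,0],"rotation":[0,0,0]},
  {"linear":[27,-24,0],"rotation":[0,0,0]},
  {"linear":[31,-31,0],"rotation":[0,0,0]},
  {"linear":[33,-36,0],"rotation":[0,0,0]},
  {"linear":[33,-37,0],"rotation":[0,0,0]},
])

```text
clock: 3.65
tool_pos: [0.4696, -0.0522, 0.2891]
orientation: [-0.001, 0.707, 0.707, -0.002]
wrist_force: [1.4, 0.1, -0.7]
gripper_width: 0.006
```

Run:
```python
from h import *
st()
cv2.imwrite("pics/w3.png",grab_frame("wrist"));cv2.imwrite("pics/s3.png",grab_frame("side"))
```

```text
t 3.65 tcp [ 0.47  -0.052  0.289] tip [ 0.4688 -0.0523  0.1071] mach [0.1082 0.0799 0.1071] z [-0.005 -0.001 -1.   ] y [ 1.    -0.    -0.005] F [ 1.4  0.1 -0.7] T [-0.01 -0.27 -0.03] w 0.01
q [-0.56  0.03  0.63  2.04 -0.02  1.08  0.08]
```

View pics/w3.png

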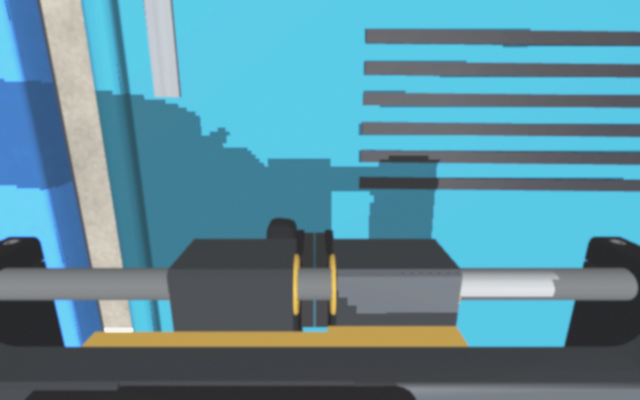

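View pics/s3.png

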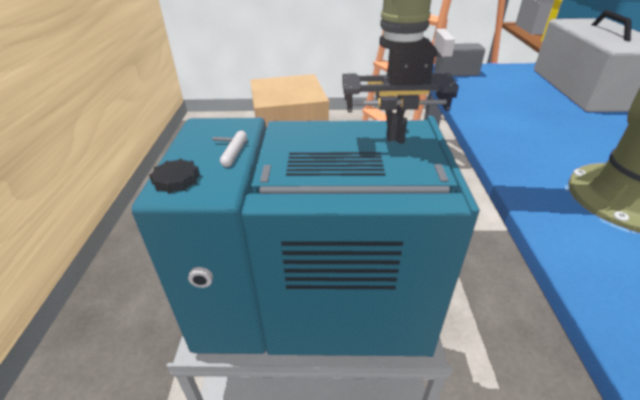

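jog_arm([
  {"linear":[0,-2,0],"rotation":[0,0,0]},
  {"linear":[0,-4,0],"rotation":[0,0,0]},
  {"linear":[0,-4,0],"rotation":[0,0,0]},
])

```text
clock: 4.05
tool_pos: [0.4658, -0.0522, 0.289]
orientation: [-0.002, 0.707, 0.707, -0.002]
wrist_force: [2.1, 1.5, 0.5]
gripper_width: 0.004
```

Run:
```python
from h import *
st()
```

```text
t 4.05 tcp [ 0.466 -0.052  0.289] tip [ 0.4648 -0.0523  0.107 ] mach [0.1081 0.0839 0.107 ] z [-0.005 -0.001 -1.   ] y [ 1.    -0.001 -0.005] F [2.1 1.5 0.5] T [ 0.11 -0.25 -0.02] w 0.0
q [-0.56  0.02  0.63  2.05 -0.01  1.09  0.07]
```

jog_arm([
  {"linear":[0,-2,0],"rotation":[0,0,0]},
  {"linear":[0,-3,0],"rotation":[0,0,0]},
])

```text
clock: 4.25
tool_pos: [0.4628, -0.052, 0.2891]
orientation: [-0.002, 0.707, 0.707, -0.002]
wrist_force: [2.3, 1.3, -0.5]
gripper_width: 0.004
```

jog_arm([
  {"linear":[0,15,0],"rotation":[0,0,0]},
  {"linear":[0,30,-40],"rotation":[0,0,0]},
  {"linear":[-40,60,-90],"rotation":[0,0,0]},
  {"linear":[-90,60,-90],"rotation":[0,0,0]},
  {"linear":[-90,60,-90],"rotation":[0,0,0]},
])

```text
clock: 4.75
tool_pos: [0.5231, -0.1477, 0.381]
orientation: [0.001, 0.709, 0.705, -0.003]
wrist_force: [0.5, -0.8, 0.7]
gripper_width: 0.004
```

Run:
```python
from h import *
st()
cv2.imwrite("pics/w4.png",grab_frame("wrist"))
print(tiprow(W(-.09,.04,.16),.785))
print(tiprow(W(-.03,.04,.05),.785))
```

```text
t 4.75 tcp [ 0.523 -0.148  0.381] tip [ 0.5226 -0.1485  0.199 ] mach [0.0123 0.0255 0.199 ] z [-0.003 -0.005 -1.   ] y [ 1.    -0.007 -0.003] F [ 0.5 -0.8  0.7] T [-0.11  0.06 -0.03] w 0.0
q [-0.44  0.12  0.73  1.77 -0.08  1.28  0.29]
([-231.0, -14.0, 93.0], [-0.003, 0.789, -0.003])
([-170.0, -14.0, 202.0], [-0.003, 0.789, -0.003])
```

View pics/w4.png

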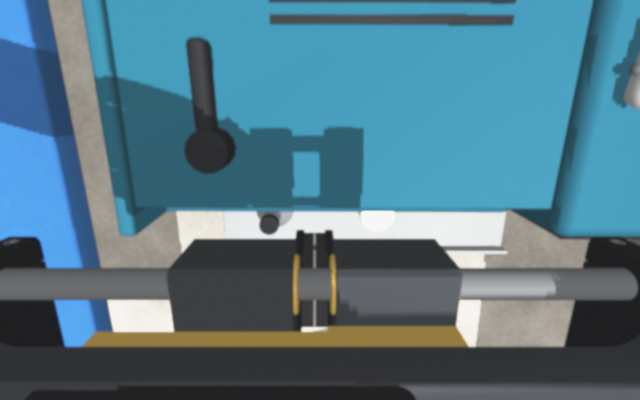

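Run:
```python
from h import *
print(tiprow(W(-.09,-.08,.16),.785))
```

```text
([-231.0, 106.0, 92.0], [-0.003, 0.789, -0.003])
```

jog_arm([
  {"linear":[-231,106,92],"rotation":[0,0.789,0]},
  {"linear":[-231,106,92],"rotation":[0,0.789,0]},
  {"linear":[-231,106,92],"rotation":[0,0.789,0]},
  {"linear":[-231,106,92],"rotation":[0,0.789,0]},
  {"linear":[-231,106,92],"rotation":[0,0.789,0]},
  {"linear":[-231,106,92],"rotation":[0,0.789,0]},
  {"linear":[-231,106,92],"rotation":[0,0.789,0]},
  {"linear":[-231,106,92],"rotation":[0,0.789,0]},
])

```text
clock: 5.6
tool_pos: [0.6261, -0.3804, 0.2874]
orientation: [-0.272, 0.657, 0.649, 0.27]
wrist_force: [0.7, 0.6, 0.4]
gripper_width: 0.006
```

Run:
```python
from h import *
st()
cv2.imwrite("pics/w5.png",grab_frame("wrist"));cv2.imwrite("pics/t5.png",grab_frame("top"))
print(tiprow(W(-.045,-.08,.075),.785));print(tiprow(W(-.0,-.08,.032),.785))
```

```text
t 5.6 tcp [ 0.626 -0.38   0.287] tip [ 0.6263 -0.2515  0.1588] mach [-0.09   -0.0789  0.1588] z [ 0.001  0.708 -0.706] y [ 1.    -0.008 -0.007] F [0.7 0.6 0.4] T [-0.88 -0.03 -0.03] w 0.01
q [ 0.32  0.83  0.6   1.16 -0.94  1.9   0.87]
([-31.0, -0.0, 92.0], [-0.002, -0.0, -0.001])
([-29.0, -0.0, 154.0], [-0.002, -0.0, -0.001])
```

View pics/w5.png

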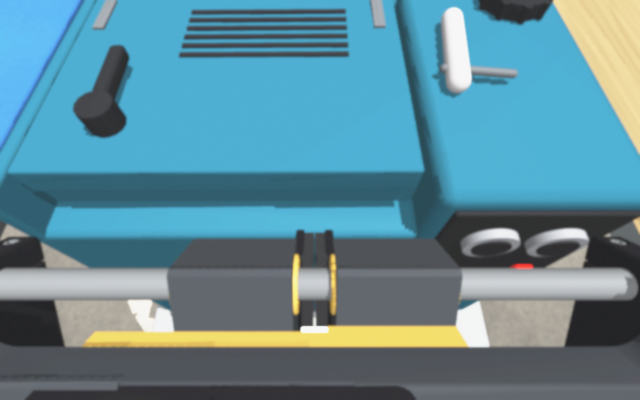

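View pics/t5.png

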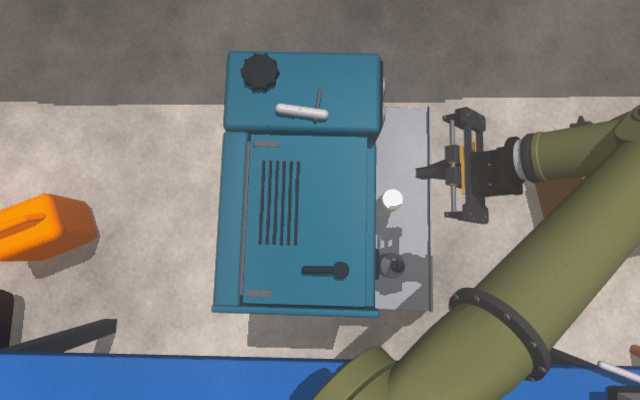

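Run:
```python
from h import *
print(plane("wrist",(250,173),.092)-O)
print(tiprow(W(-.045,-.06,.077),.785));print(tiprow(W(-.001,-.06,.033),.785))
```

```text
[0.02706274 0.0025706  0.092     ]
([-29.0, -20.0, 90.0], [-0.002, -0.0, -0.001])
([-29.0, -20.0, 153.0], [-0.002, -0.0, -0.001])
```

jog_arm([
  {"linear":[-29,-20,50],"rotation":[0,0,0]},
  {"linear":[-29,-20,90],"rotation":[0,0,0]},
  {"linear":[-29,-20,115],"rotation":[0,0,0]},
  {"linear":[-29,-20,140],"rotation":[0,0,0]},
  {"linear":[-29,-20,152],"rotation":[0,0,0]},
  {"linear":[-29,-20,152],"rotation":[0,0,0]},
])

```text
clock: 6.3
tool_pos: [0.6081, -0.288, 0.1633]
orientation: [-0.271, 0.654, 0.652, 0.271]
wrist_force: [-0.6, -0.4, 0.6]
gripper_width: 0.007
```

Run:
```python
from h import *
st()
cv2.imwrite("pics/w6.png",grab_frame("wrist"))
for dz in (.01,.02,.04,.06,.07,.08,.085): print(tiprow(W(.001,-.06,.033+dz),.785))
```

```text
t 6.3 tcp [ 0.608 -0.288  0.163] tip [ 0.6081 -0.1591  0.0348] mach [ 0.0023 -0.0601  0.0348] z [-0.     0.708 -0.706] y [ 1.    -0.001 -0.001] F [-0.6 -0.4  0.6] T [-0.9   0.05 -0.05] w 0.01
q [ 0.19  0.83  0.57  1.45 -0.96  1.65  0.99]
([6.0, -1.0, -5.0], [-0.003, -0.0, 0.002])
([13.0, -1.0, -12.0], [-0.003, -0.0, 0.002])
([27.0, -1.0, -26.0], [-0.003, -0.0, 0.002])
([41.0, -1.0, -40.0], [-0.003, -0.0, 0.002])
([48.0, -1.0, -47.0], [-0.003, -0.0, 0.002])
([56.0, -1.0, -54.0], [-0.003, -0.0, 0.002])
([59.0, -1.0, -58.0], [-0.003, -0.0, 0.002])
```

View pics/w6.png

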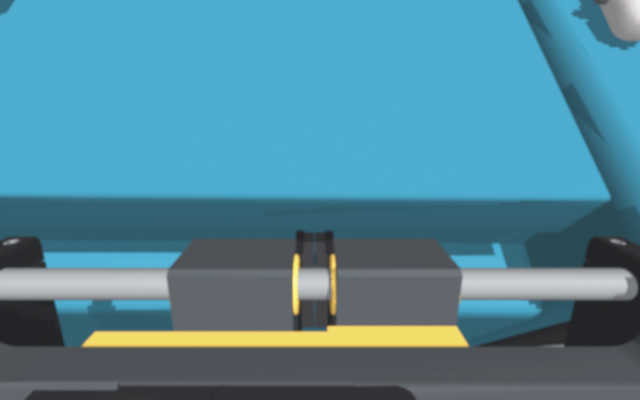

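jog_arm([
  {"linear":[6,-1,-5],"rotation":[0,0,0]},
  {"linear":[10,-1,-9],"rotation":[0,0,0]},
  {"linear":[14,-1,-13],"rotation":[0,0,0]},
  {"linear":[19,-1,-18],"rotation":[0,0,0]},
])

```text
clock: 6.75
tool_pos: [0.6067, -0.2911, 0.1901]
orientation: [-0.268, 0.656, 0.652, 0.27]
wrist_force: [4.0, -5.6, -7.6]
gripper_width: 0.005
```

jog_arm([
  {"linear":[5,0,-5],"rotation":[0,0,0]},
  {"linear":[10,0,-10],"rotation":[0,0,0]},
  {"linear":[15,0,-15],"rotation":[0,0,0]},
  {"linear":[15,0,-15],"rotation":[0,0,0]},
])

```text
clock: 7.15
tool_pos: [0.6065, -0.2916, 0.2128]
orientation: [-0.268, 0.656, 0.652, 0.27]
wrist_force: [0.7, -5.3, -2.2]
gripper_width: 0.007
```

Run:
```python
from h import *
st()
cv2.imwrite("pics/w7.png",grab_frame("wrist"))
cv2.imwrite("pics/s7.png",grab_frame("side"))
```

```text
t 7.15 tcp [ 0.607 -0.292  0.213] tip [ 0.6073 -0.1637  0.0833] mach [-0.0023 -0.0594  0.0833] z [ 0.005  0.703 -0.711] y [ 1.    -0.006  0.   ] F [ 0.7 -5.3 -2.2] T [-1.94  0.08  0.03] w 0.01
q [ 0.18  0.77  0.59  1.44 -0.94  1.7   0.95]
```

View pics/w7.png

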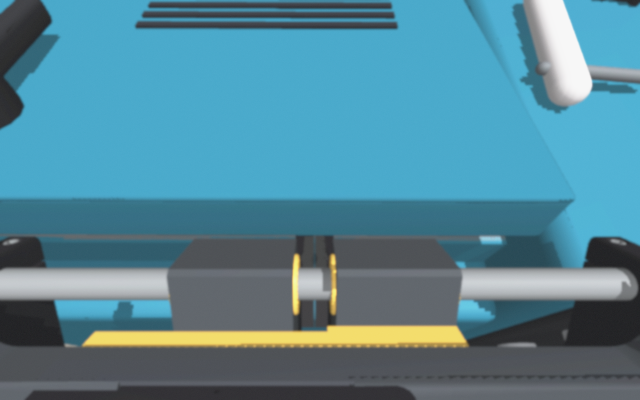

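View pics/s7.png

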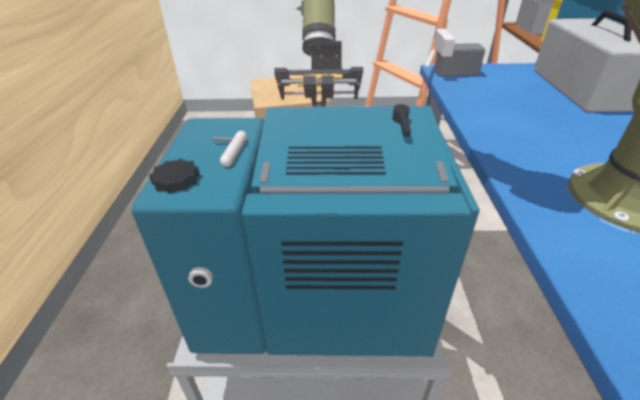

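jog_arm([
  {"linear":[5,0,-4],"rotation":[0,0,0]},
  {"linear":[10,0,-8],"rotation":[0,0,0]},
  {"linear":[13,0,-10],"rotation":[0,0,0]},
  {"linear":[13,0,-10],"rotation":[0,0,0]},
])

```text
clock: 7.65
tool_pos: [0.6063, -0.2901, 0.2294]
orientation: [-0.267, 0.656, 0.652, 0.27]
wrist_force: [1.5, -6.7, -3.9]
gripper_width: 0.005
```

Run:
```python
from h import *
st()
```

```text
t 7.65 tcp [ 0.606 -0.29   0.229] tip [ 0.6073 -0.1622  0.0999] mach [-0.0008 -0.0593  0.0999] z [ 0.006  0.702 -0.712] y [ 1.    -0.007  0.001] F [ 1.5 -6.7 -3.9] T [-2.48 -0.03 -0.14] w 0.0
q [ 0.18  0.75  0.59  1.43 -0.93  1.71  0.93]
```

jog_arm([
  {"linear":[2,0,-2],"rotation":[0,0,0]},
  {"linear":[4,0,-4],"rotation":[0,0,0]},
])

```text
clock: 7.85
tool_pos: [0.6064, -0.2897, 0.235]
orientation: [-0.268, 0.656, 0.652, 0.27]
wrist_force: [1.3, -2.9, -7.3]
gripper_width: 0.004
```

jog_arm([
  {"linear":[2,0,-2],"rotation":[0,0,0]},
  {"linear":[2,0,-2],"rotation":[0,0,0]},
])

```text
clock: 8.05
tool_pos: [0.6065, -0.2893, 0.2383]
orientation: [-0.268, 0.656, 0.652, 0.27]
wrist_force: [1.4, -3.1, -4.8]
gripper_width: 0.002
```

jog_arm([
  {"linear":[1,0,-1],"rotation":[0,0,0]},
  {"linear":[2,0,-2],"rotation":[0,0,0]},
])

```text
clock: 8.25
tool_pos: [0.6065, -0.289, 0.2406]
orientation: [-0.268, 0.656, 0.652, 0.27]
wrist_force: [1.4, -0.4, -11.6]
gripper_width: 0.005
```

Run:
```python
from h import *
st()
print(tiprow(W(-.09,-.03,.06),1.13))
```

```text
t 8.25 tcp [ 0.607 -0.289  0.241] tip [ 0.6072 -0.161   0.1112] mach [ 0.0004 -0.0592  0.1112] z [ 0.004  0.703 -0.711] y [ 1.    -0.006  0.   ] F [  1.4  -0.4 -11.6] T [-2.95 -0.22 -0.3 ] w 0.0
q [ 0.17  0.73  0.59  1.43 -0.93  1.72  0.92]
([-163.0, -30.0, -16.0], [-0.001, 0.35, 0.001])
```

jog_arm([
  {"linear":[-8,0,0],"rotation":[0,0,0]},
  {"linear":[-12,0,-40],"rotation":[0,0,0]},
  {"linear":[-50,-10,-60],"rotation":[0,0,0]},
  {"linear":[-100,-20,-50],"rotation":[0,0.1,0]},
  {"linear":[-163,-30,-16],"rotation":[0,0.35,0]},
  {"linear":[-163,-30,-16],"rotation":[0,0.35,0]},
  {"linear":[-163,-30,-16],"rotation":[0,0.35,0]},
  {"linear":[-163,-30,-16],"rotation":[0,0.35,0]},
])

```text
clock: 9.05
tool_pos: [0.5761, -0.416, 0.1382]
orientation: [-0.377, 0.598, 0.596, 0.38]
wrist_force: [0.3, 0.9, 0.9]
gripper_width: 0.006
```

Run:
```python
from h import *
st()
cv2.imwrite("pics/w8.png",grab_frame("wrist"));cv2.imwrite("pics/s8.png",grab_frame("side"))
```

```text
t 9.05 tcp [ 0.576 -0.416  0.138] tip [ 0.5771 -0.2513  0.0607] mach [-0.0902 -0.0297  0.0607] z [ 0.005  0.905 -0.426] y [ 1.    -0.005  0.002] F [0.3 0.9 0.9] T [-1.09  0.01 -0.  ] w 0.01
q [ 0.5   1.05  0.46  1.18 -1.04  2.01  1.04]
```

View pics/w8.png

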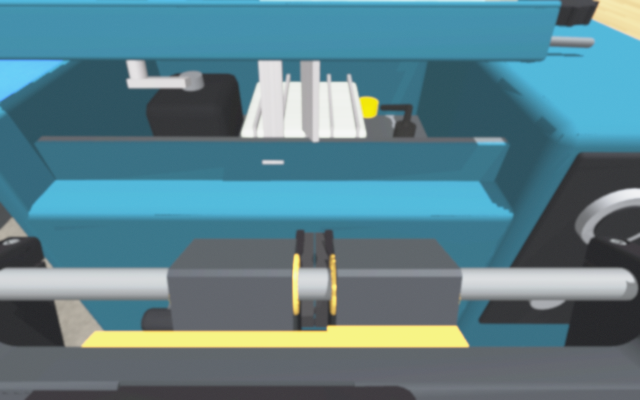

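View pics/s8.png

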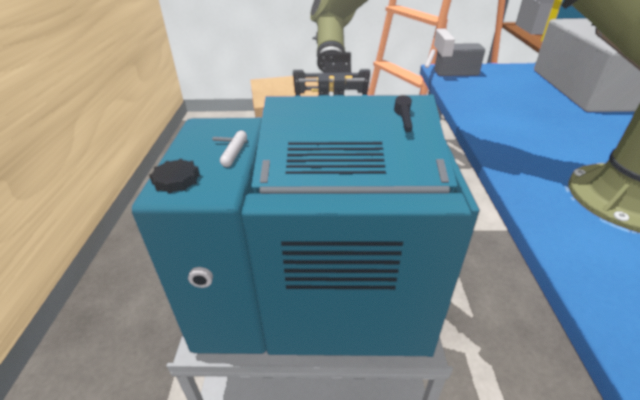

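Excellent view: the gap shows two upright grey plates at columns ~260–283 and ~300–320. Zooming in.

Run:
```python
from h import *
a=cv2.imread("pics/w8.png");cv2.imwrite("pics/w8z.png",cv2.resize(a[50:170,220:360],None,fx=5,fy=5,interpolation=cv2.INTER_CUBIC))
o,d=ray("wrist",(0,0));print(o-O)
def px(u,v,x):
    o,d=ray("wrist",(u,v)); t=(x-(o-O)@ex)/(d@ex);q=o+t*d-O;return np.round([q@ex,q@ey,q[2]],4)
print("rail",px(272,138,.012));
for u in (259,270,283,300,308,319): print(u,px(u,130,.012),px(u,130,.02),px(u,65,.016))
```

```text
[ 0.02942762 -0.20504143  0.1995053 ]
rail [0.012  0.0004 0.0657]
259 [0.012  0.0092 0.0723] [0.02   0.0107 0.0676] [0.016  0.0052 0.1174]
270 [0.012  0.0013 0.0723] [0.02   0.0025 0.0676] [ 0.016  -0.0019  0.1174]
283 [ 0.012  -0.008   0.0724] [ 0.02   -0.0072  0.0677] [ 0.016  -0.0102  0.1175]
300 [ 0.012  -0.0202  0.0725] [ 0.02   -0.0199  0.0678] [ 0.016  -0.0211  0.1175]
308 [ 0.012  -0.026   0.0725] [ 0.02   -0.0258  0.0678] [ 0.016  -0.0262  0.1176]
319 [ 0.012  -0.0339  0.0726] [ 0.02   -0.034   0.0679] [ 0.016  -0.0333  0.1176]
```

View pics/w8z.png

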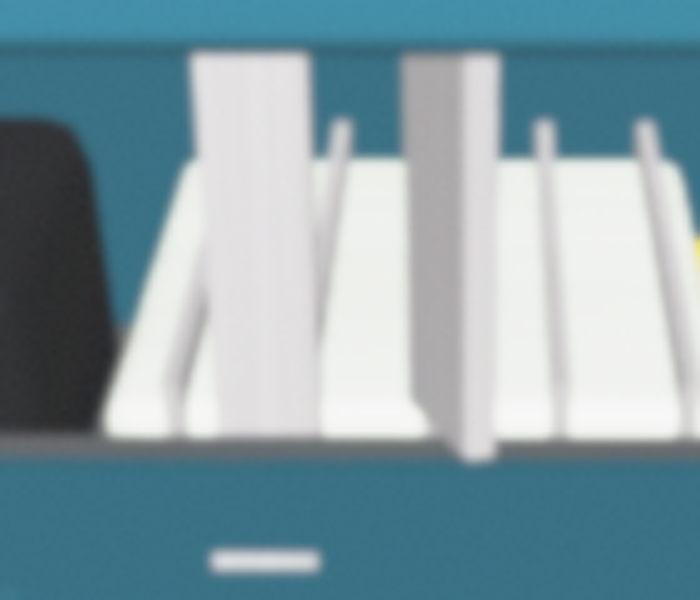

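Run:
```python
from h import *
for a in [(-.05,-.068,.154),(-.03,-.068,.134),(.016,-.068,.088)]: print(tiprow(W(*a),.785))
```

```text
([160.0, 38.0, 7.0], [-0.0, -0.342, 0.006])
([151.0, 38.0, 34.0], [-0.0, -0.342, 0.006])
([129.0, 38.0, 95.0], [-0.0, -0.342, 0.006])
```

jog_arm([
  {"linear":[60,38,-20],"rotation":[0,-0.15,0]},
  {"linear":[110,38,-20],"rotation":[0,-0.3,0]},
  {"linear":[160,38,0],"rotation":[0,-0.342,0]},
  {"linear":[160,38,5],"rotation":[0,-0.342,0.006]},
  {"linear":[160,38,5],"rotation":[0,-0.342,0.006]},
])

```text
clock: 9.65
tool_pos: [0.6183, -0.3369, 0.2931]
orientation: [-0.266, 0.651, 0.656, 0.274]
wrist_force: [0.6, 0.4, -0.7]
gripper_width: 0.005
```

Run:
```python
from h import *
st()
for a in [(-.03,-.068,.134),(.016,-.068,.088)]: print(tiprow(W(*a),.785))
```

```text
t 9.65 tcp [ 0.618 -0.337  0.293] tip [ 0.6198 -0.2085  0.1641] mach [-0.047  -0.0721  0.1641] z [ 0.008  0.705 -0.709] y [1.    0.003 0.014] F [ 0.6  0.4 -0.7] T [-0.89  0.03 -0.02] w 0.01
q [ 0.25  0.75  0.59  1.28 -0.92  1.84  0.88]
([-9.0, -4.0, 33.0], [0.003, 0.002, 0.016])
([-9.0, -4.0, 98.0], [0.003, 0.002, 0.016])
```

jog_arm([
  {"linear":[-10,-4,15],"rotation":[0,0,0.016]},
  {"linear":[-10,-4,33],"rotation":[0,0,0.016]},
  {"linear":[-10,-4,60],"rotation":[0,0,0.016]},
  {"linear":[-10,-4,80],"rotation":[0,0,0.016]},
  {"linear":[-10,-4,97],"rotation":[0,0,0.016]},
  {"linear":[-10,-4,97],"rotation":[0,0,0.016]},
])

```text
clock: 10.25
tool_pos: [0.6148, -0.2733, 0.2144]
orientation: [-0.27, 0.656, 0.651, 0.271]
wrist_force: [0.0, -0.2, -0.4]
gripper_width: 0.005
```

Run:
```python
from h import *
st()
cv2.imwrite("pics/w9.png",grab_frame("wrist"))
print(tiprow(W(.016,-.043,.087),.785))
```

```text
t 10.25 tcp [ 0.615 -0.273  0.214] tip [ 0.6155 -0.1446  0.0858] mach [ 0.0169 -0.0674  0.0858] z [ 0.004  0.707 -0.707] y [ 1.    -0.007 -0.001] F [ 0.  -0.2 -0.4] T [-0.95  0.02  0.03] w 0.01
q [ 0.17  0.75  0.57  1.45 -0.94  1.68  0.92]
([0.0, -25.0, 1.0], [0.001, 0.001, -0.001])
```

View pics/w9.png

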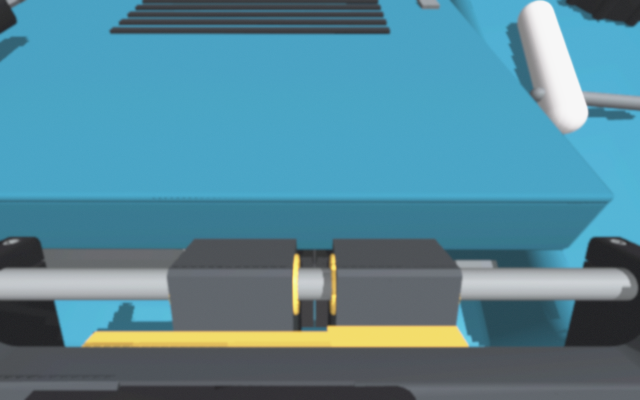

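Finger is inside the gap under the lip, no contact. Sweep left, watching force.

jog_arm([
  {"linear":[0,-8,0],"rotation":[0,0,0]},
  {"linear":[0,-16,0],"rotation":[0,0,0]},
  {"linear":[0,-22,0],"rotation":[0,0,0]},
  {"linear":[0,-22,0],"rotation":[0,0,0]},
])

```text
clock: 10.7
tool_pos: [0.5917, -0.2758, 0.2165]
orientation: [-0.268, 0.657, 0.65, 0.272]
wrist_force: [1.1, -0.1, -1.3]
gripper_width: 0.007
```

jog_arm([
  {"linear":[0,-4,0],"rotation":[0,0,0]},
  {"linear":[0,-6,0],"rotation":[0,0,0]},
  {"linear":[0,-6,0],"rotation":[0,0,0]},
])

```text
clock: 11.0
tool_pos: [0.5859, -0.2759, 0.2169]
orientation: [-0.268, 0.657, 0.65, 0.272]
wrist_force: [2.1, -0.5, 0.8]
gripper_width: 0.008
```

Run:
```python
from h import *
st()
```

```text
t 11.0 tcp [ 0.586 -0.276  0.217] tip [ 0.5876 -0.1476  0.0879] mach [ 0.0137 -0.0395  0.0879] z [ 0.009  0.705 -0.709] y [ 1.    -0.011  0.002] F [ 2.1 -0.5  0.8] T [-0.96 -0.29 -0.31] w 0.01
q [ 0.17  0.71  0.58  1.52 -0.92  1.67  0.96]
```

jog_arm([
  {"linear":[1,-5,1],"rotation":[0,0,0]},
  {"linear":[2,-10,2],"rotation":[0,0,0]},
  {"linear":[2,-14,2],"rotation":[0,0,0]},
  {"linear":[2,-14,2],"rotation":[0,0,0]},
])

```text
clock: 11.4
tool_pos: [0.5713, -0.2731, 0.2169]
orientation: [-0.268, 0.657, 0.65, 0.272]
wrist_force: [0.7, -1.2, -0.1]
gripper_width: 0.009
```

Run:
```python
from h import *
st()
cv2.imwrite("pics/w10.png",grab_frame("wrist"))
```

```text
t 11.4 tcp [ 0.571 -0.273  0.217] tip [ 0.573  -0.1447  0.0879] mach [ 0.0165 -0.0249  0.0879] z [ 0.009  0.705 -0.709] y [ 1.    -0.012  0.002] F [ 0.7 -1.2 -0.1] T [-1.14 -0.26 -0.31] w 0.01
q [ 0.16  0.69  0.59  1.56 -0.91  1.66  0.97]
```

View pics/w10.png

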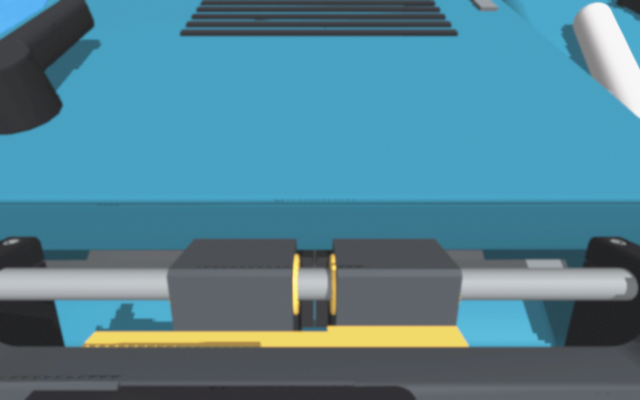

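jog_arm([
  {"linear":[0,-2,0],"rotation":[0,0,0]},
  {"linear":[0,-4,0],"rotation":[0,0,0]},
  {"linear":[0,-4,0],"rotation":[0,0,0]},
])

```text
clock: 11.75
tool_pos: [0.5675, -0.2728, 0.2168]
orientation: [-0.268, 0.657, 0.65, 0.272]
wrist_force: [2.6, -0.8, -0.2]
gripper_width: 0.004
```

Run:
```python
from h import *
st()
```

```text
t 11.75 tcp [ 0.567 -0.273  0.217] tip [ 0.5692 -0.1444  0.0879] mach [ 0.0167 -0.0211  0.0879] z [ 0.009  0.706 -0.708] y [ 1.    -0.011  0.002] F [ 2.6 -0.8 -0.2] T [-1.02 -0.27 -0.32] w 0.0
q [ 0.16  0.68  0.59  1.57 -0.91  1.66  0.98]
```

jog_arm([
  {"linear":[0,-2,0],"rotation":[0,0,0]},
  {"linear":[0,-2,0],"rotation":[0,0,0]},
])

```text
clock: 11.95
tool_pos: [0.5654, -0.2726, 0.2167]
orientation: [-0.268, 0.657, 0.65, 0.272]
wrist_force: [2.2, -0.0, -0.2]
gripper_width: 0.007
```

Run:
```python
from h import *
st()
```

```text
t 11.95 tcp [ 0.565 -0.273  0.217] tip [ 0.567  -0.1441  0.0879] mach [ 0.017  -0.0189  0.0879] z [ 0.009  0.706 -0.708] y [ 1.    -0.011  0.002] F [ 2.2 -0.  -0.2] T [-1.08 -0.3  -0.4 ] w 0.01
q [ 0.16  0.68  0.59  1.57 -0.9   1.66  0.98]
```

jog_arm([
  {"linear":[0,-1.5,0],"rotation":[0,0,0]},
  {"linear":[0,-1.5,0],"rotation":[0,0,0]},
])

```text
clock: 12.15
tool_pos: [0.5638, -0.2724, 0.2166]
orientation: [-0.268, 0.657, 0.65, 0.272]
wrist_force: [3.1, -1.0, 0.0]
gripper_width: 0.001
```

Run:
```python
from h import *
st()
```

```text
t 12.15 tcp [ 0.564 -0.272  0.217] tip [ 0.5654 -0.1439  0.0878] mach [ 0.0173 -0.0173  0.0878] z [ 0.009  0.706 -0.708] y [ 1.    -0.011  0.001] F [ 3.1 -1.   0. ] T [-0.95 -0.33 -0.4 ] w 0.0
q [ 0.16  0.68  0.59  1.58 -0.9   1.65  0.98]
```

jog_arm([
  {"linear":[2,-0.5,-2],"rotation":[0,0,0]},
  {"linear":[4,-0.5,-4],"rotation":[0,0,0]},
  {"linear":[6,-0.5,-6],"rotation":[0,0,0]},
])

```text
clock: 12.45
tool_pos: [0.5631, -0.2727, 0.2244]
orientation: [-0.268, 0.657, 0.65, 0.271]
wrist_force: [3.3, -0.3, -8.0]
gripper_width: 0.006
```

jog_arm([
  {"linear":[2,0,-2],"rotation":[0,0,0]},
  {"linear":[4,0,-4],"rotation":[0,0,0]},
])

```text
clock: 12.65
tool_pos: [0.563, -0.2725, 0.2295]
orientation: [-0.268, 0.658, 0.65, 0.271]
wrist_force: [3.9, 0.9, -8.2]
gripper_width: 0.006
```

Run:
```python
from h import *
st()
```

```text
t 12.65 tcp [ 0.563 -0.272  0.229] tip [ 0.5644 -0.1443  0.1003] mach [ 0.0168 -0.0163  0.1003] z [ 0.008  0.704 -0.71 ] y [ 1.    -0.012 -0.001] F [ 3.9  0.9 -8.2] T [-1.93 -0.43 -0.47] w 0.01
q [ 0.15  0.66  0.6   1.57 -0.89  1.67  0.96]
```

jog_arm([
  {"linear":[4,-0.5,-4],"rotation":[0,0,0]},
  {"linear":[8,-0.5,-8],"rotation":[0,0,0]},
  {"linear":[12,-0.5,-12],"rotation":[0,0,0]},
  {"linear":[16,-0.5,-15],"rotation":[0,0,0]},
])

```text
clock: 13.05
tool_pos: [0.5619, -0.2723, 0.2516]
orientation: [-0.268, 0.658, 0.65, 0.27]
wrist_force: [0.5, -2.1, -5.5]
gripper_width: 0.007
```

Run:
```python
from h import *
st()
cv2.imwrite("pics/s11.png",grab_frame("side"))
```

```text
t 13.05 tcp [ 0.562 -0.272  0.252] tip [ 0.5632 -0.1442  0.1223] mach [ 0.0169 -0.015   0.1223] z [ 0.007  0.704 -0.71 ] y [ 1.    -0.012 -0.002] F [ 0.5 -2.1 -5.5] T [-2.17 -0.14 -0.15] w 0.01
q [ 0.15  0.63  0.6   1.56 -0.88  1.69  0.94]
```

View pics/s11.png

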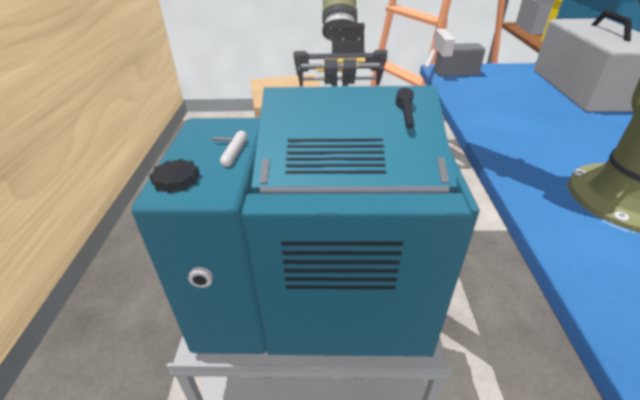

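```bash
cat >> h.py <<'E'
def lipfinger(th,s,y=-.015,p=.785):
    P=np.array([.235-.235*np.cos(th)-.023*np.sin(th), .083+.235*np.sin(th)-.023*np.cos(th)])
    a=np.array([np.sin(p),-np.cos(p)]);n=np.array([np.cos(p),np.sin(p)])
    t=P+s*a-.0095*n;return W(t[0],y,t[1])
E
python3 - <<'E'
from h import *
for th in (.386,.42,.46,.5,.54,.58,.62,.66,.7,.74,.78,.82,.86,.9,.94,.97,1.0): print(th,tiprow(lipfinger(th,np.interp(th,[.386,.6],[.021,.027])),.785))
E
```

```text
0.386 ([3.0, 0.0, -4.0], [0.003, 0.004, -0.004])
0.42 ([10.0, 0.0, -7.0], [0.003, 0.004, -0.004])
0.46 ([18.0, 0.0, -10.0], [0.003, 0.004, -0.004])
0.5 ([27.0, 0.0, -12.0], [0.003, 0.004, -0.004])
0.54 ([36.0, 0.0, -14.0], [0.003, 0.004, -0.004])
0.58 ([45.0, 0.0, -16.0], [0.003, 0.004, -0.004])
0.62 ([54.0, 0.0, -18.0], [0.003, 0.004, -0.004])
0.66 ([63.0, 0.0, -21.0], [0.003, 0.004, -0.004])
0.7 ([72.0, -0.0, -23.0], [0.003, 0.004, -0.004])
0.74 ([82.0, -0.0, -24.0], [0.003, 0.004, -0.004])
0.78 ([91.0, -0.0, -26.0], [0.003, 0.004, -0.004])
0.82 ([100.0, -0.0, -26.0], [0.003, 0.004, -0.004])
0.86 ([110.0, -0.0, -27.0], [0.003, 0.004, -0.004])
0.9 ([119.0, -0.0, -27.0], [0.003, 0.004, -0.004])
0.94 ([129.0, -0.0, -27.0], [0.003, 0.004, -0.004])
0.97 ([136.0, -0.0, -26.0], [0.003, 0.004, -0.004])
1.0 ([143.0, -0.0, -25.0], [0.003, 0.004, -0.004])
```

jog_arm([
  {"linear":[10,0,-7],"rotation":[0,0,0]},
  {"linear":[18,0,-10],"rotation":[0,0,0]},
  {"linear":[27,0,-12],"rotation":[0,0,0]},
  {"linear":[36,0,-14],"rotation":[0,0,0]},
  {"linear":[45,0,-16],"rotation":[0,0,0]},
  {"linear":[54,0,-18],"rotation":[0,0,0]},
  {"linear":[63,0,-21],"rotation":[0,0,0]},
  {"linear":[72,0,-23],"rotation":[0,0,0]},
])

```text
clock: 13.9
tool_pos: [0.5612, -0.2403, 0.3223]
orientation: [-0.266, 0.659, 0.649, 0.27]
wrist_force: [-0.6, -10.2, -1.2]
gripper_width: 0.001
```

Run:
```python
from h import *
st()
cv2.imwrite("pics/s12.png",grab_frame("side"))
for th in (.7,.74,.78,.82,.86,.9,.94,.97,1.0): print(th,tiprow(lipfinger(th,np.interp(th,[.386,.6],[.021,.027])),.785))
```

```text
t 13.9 tcp [ 0.561 -0.24   0.322] tip [ 0.5633 -0.1127  0.1925] mach [ 0.0484 -0.015   0.1925] z [ 0.011  0.701 -0.713] y [ 1.    -0.015  0.   ] F [ -0.6 -10.2  -1.2] T [-2.46  0.3   0.18] w 0.0
q [ 0.08  0.51  0.62  1.57 -0.86  1.73  0.83]
0.7 ([-1.0, 1.0, 5.0], [0.006, 0.007, -0.004])
0.74 ([8.0, 1.0, 3.0], [0.006, 0.007, -0.004])
0.78 ([18.0, 1.0, 2.0], [0.006, 0.007, -0.004])
0.82 ([27.0, 1.0, 1.0], [0.006, 0.007, -0.004])
0.86 ([36.0, 1.0, 0.0], [0.006, 0.007, -0.004])
0.9 ([46.0, 1.0, 0.0], [0.006, 0.007, -0.004])
0.94 ([55.0, 1.0, 1.0], [0.006, 0.007, -0.004])
0.97 ([62.0, 1.0, 1.0], [0.006, 0.007, -0.004])
1.0 ([69.0, 1.0, 2.0], [0.006, 0.007, -0.004])
```

View pics/s12.png

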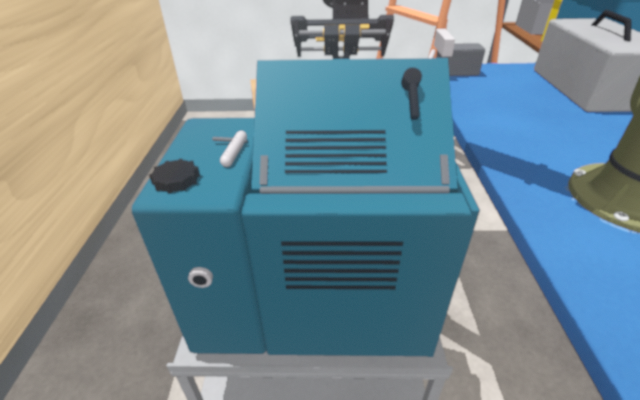

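jog_arm([
  {"linear":[8,0,2],"rotation":[0,0,0]},
  {"linear":[18,0,2],"rotation":[0,0,0]},
  {"linear":[27,0,1],"rotation":[0,0,0]},
  {"linear":[36,0,1],"rotation":[0,0,0]},
  {"linear":[46,0,1],"rotation":[0,0,0]},
  {"linear":[54,0,1],"rotation":[0,0,0]},
  {"linear":[59,0,1],"rotation":[0,0,0]},
])

```text
clock: 14.65
tool_pos: [0.5614, -0.1978, 0.3672]
orientation: [-0.264, 0.659, 0.65, 0.271]
wrist_force: [0.2, -6.6, -1.8]
gripper_width: 0.006
```

jog_arm([
  {"linear":[2,0,0],"rotation":[0,0,0]},
  {"linear":[4,0,0],"rotation":[0,0,0]},
])

```text
clock: 14.85
tool_pos: [0.561, -0.1951, 0.3711]
orientation: [-0.264, 0.659, 0.65, 0.271]
wrist_force: [0.3, -5.3, -4.3]
gripper_width: 0.004
```

jog_arm([
  {"linear":[2,0,0],"rotation":[0,0,0]},
  {"linear":[3,0,0],"rotation":[0,0,0]},
])

```text
clock: 15.05
tool_pos: [0.561, -0.1927, 0.3733]
orientation: [-0.264, 0.659, 0.65, 0.271]
wrist_force: [1.4, -2.2, -5.3]
gripper_width: 0.003
```

Run:
```python
from h import *
st()
cv2.imwrite("pics/s13.png",grab_frame("side"))
print(tiprow(lipfinger(1.0,.027),.785))
```

```text
t 15.05 tcp [ 0.561 -0.193  0.373] tip [ 0.5636 -0.0652  0.2434] mach [ 0.0959 -0.0149  0.2434] z [ 0.014  0.701 -0.713] y [ 1.    -0.015  0.005] F [ 1.4 -2.2 -5.3] T [-2.16 -0.08 -0.19] w 0.0
q [ 0.    0.41  0.62  1.59 -0.85  1.73  0.72]
([1.0, 2.0, 4.0], [0.009, 0.009, -0.002])
```

View pics/s13.png

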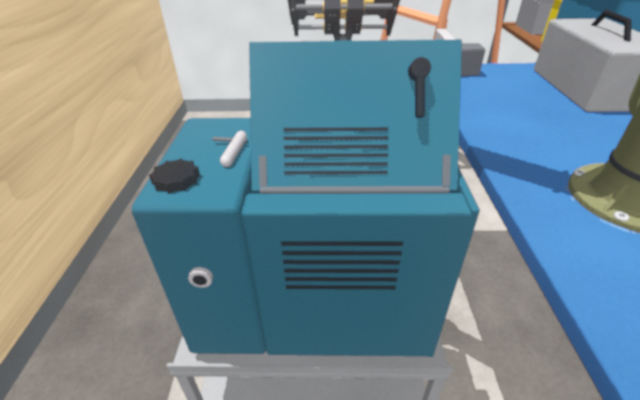

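jog_arm([
  {"linear":[2,0,0],"rotation":[0,0,0]},
  {"linear":[3,0,0],"rotation":[0,0,0]},
])

```text
clock: 15.3
tool_pos: [0.5611, -0.1906, 0.3751]
orientation: [-0.264, 0.659, 0.65, 0.271]
wrist_force: [1.9, -4.1, -8.1]
gripper_width: 0.004
```

Run:
```python
from h import *
st()
a=grab_frame("side");cv2.imwrite("pics/s14.png",cv2.resize(a[20:70,330:430],None,fx=6,fy=6))
for th in (.85,.9,.95,1.0):
    c,s=np.cos(th),np.sin(th); print(th,[proj("side",W(.235-.235*c+.009*s,y,.083+.235*s+.009*c)).round(1) for y in (.17,-.17)])
g=cv2.cvtColor(a,cv2.COLOR_BGR2HSV)
for u in (270,300,420,440): print(u,[ (v,a[v,u].tolist()) for v in range(36,47)])
```

```text
t 15.3 tcp [ 0.561 -0.191  0.375] tip [ 0.5636 -0.0632  0.2451] mach [ 0.0979 -0.0149  0.2451] z [ 0.014  0.7   -0.714] y [ 1.    -0.015  0.005] F [ 1.9 -4.1 -8.1] T [-2.7  -0.12 -0.23] w 0.0
q [-0.    0.4   0.62  1.59 -0.85  1.72  0.71]
0.85 [array([452.9,  46.4]), array([250.6,  49.2])]
0.9 [array([455.3,  43.5]), array([249.2,  46.4])]
0.95 [array([457.8,  40.9]), array([247.8,  43.8])]
1.0 [array([460.3,  38.5]), array([246.3,  41.6])]
270 [(36, [219, 218, 215]), (37, [220, 218, 215]), (38, [220, 218, 215]), (39, [218, 216, 210]), (40, [206, 202, 191]), (41, [187, 177, 153]), (42, [168, 152, 109]), (43, [162, 143, 90]), (44, [160, 141, 88]), (45, [160, 141, 86]), (46, [161, 142, 86])]
300 [(36, [219, 218, 214]), (37, [219, 218, 215]), (38, [218, 217, 214]), (39, [214, 210, 204]), (40, [200, 192, 177]), (41, [179, 165, 131]), (42, [163, 145, 94]), (43, [160, 140, 83]), (44, [159, 139, 81]), (45, [158, 139, 78]), (46, [159, 140, 80])]
420 [(36, [214, 212, 210]), (37, [211, 208, 205]), (38, [199, 195, 186]), (39, [178, 167, 146]), (40, [163, 145, 101]), (41, [157, 136, 81]), (42, [157, 136, 80]), (43, [156, 134, 79]), (44, [157, 136, 80]), (45, [157, 135, 78]), (46, [157, 135, 78])]
440 [(36, [163, 160, 163]), (37, [159, 154, 152]), (38, [159, 148, 132]), (39, [158, 141, 104]), (40, [158, 137, 86]), (41, [157, 135, 79]), (42, [156, 134, 77]), (43, [157, 136, 79]), (44, [157, 135, 78]), (45, [157, 135, 76]), (46, [157, 136, 78])]
```

jog_arm([
  {"linear":[-5,0,0],"rotation":[0,0,0]},
  {"linear":[-12,1,-5],"rotation":[0,0,0]},
  {"linear":[-14,2,-40],"rotation":[0,0,0]},
  {"linear":[-14,2,-80],"rotation":[0,0,0]},
  {"linear":[-14,2,-120],"rotation":[0,0,0]},
  {"linear":[-14,2,-120],"rotation":[0,0,0]},
  {"linear":[-14,2,-120],"rotation":[0,0,0]},
])

```text
clock: 16.05
tool_pos: [0.5611, -0.2854, 0.4518]
orientation: [-0.263, 0.659, 0.65, 0.272]
wrist_force: [-0.5, 0.4, -0.6]
gripper_width: 0.007
```

Run:
```python
from h import *
st()
a=grab_frame("side");cv2.imwrite("pics/s15.png",a);cv2.imwrite("pics/t15.png",grab_frame("top"))
for u in (270,300,420,440): print(u,[ (v,a[v,u].tolist()) for v in range(36,47)])
```

```text
t 16.05 tcp [ 0.561 -0.285  0.452] tip [ 0.5639 -0.158   0.3219] mach [ 0.0031 -0.0159  0.3219] z [ 0.015  0.7   -0.714] y [ 1.    -0.015  0.006] F [-0.5  0.4 -0.6] T [-0.88  0.03 -0.03] w 0.01
q [ 0.15  0.48  0.65  1.35 -0.86  1.95  0.72]
270 [(36, [219, 218, 215]), (37, [219, 218, 215]), (38, [220, 218, 215]), (39, [217, 215, 209]), (40, [206, 201, 191]), (41, [186, 176, 153]), (42, [168, 152, 111]), (43, [161, 142, 90]), (44, [161, 142, 88]), (45, [160, 142, 88]), (46, [161, 142, 88])]
300 [(36, [219, 217, 214]), (37, [220, 218, 216]), (38, [218, 217, 213]), (39, [213, 211, 204]), (40, [199, 193, 177]), (41, [179, 166, 133]), (42, [164, 147, 97]), (43, [160, 142, 85]), (44, [160, 141, 84]), (45, [160, 139, 82]), (46, [161, 142, 85])]
420 [(36, [214, 213, 210]), (37, [210, 208, 204]), (38, [198, 194, 185]), (39, [179, 168, 147]), (40, [164, 145, 103]), (41, [158, 136, 83]), (42, [156, 134, 80]), (43, [156, 135, 80]), (44, [157, 137, 82]), (45, [157, 135, 80]), (46, [157, 136, 81])]
440 [(36, [163, 160, 163]), (37, [159, 154, 152]), (38, [158, 147, 132]), (39, [158, 141, 106]), (40, [157, 136, 84]), (41, [157, 135, 81]), (42, [158, 136, 81]), (43, [157, 135, 78]), (44, [157, 135, 79]), (45, [157, 136, 79]), (46, [157, 135, 79])]
```

View pics/s15.png

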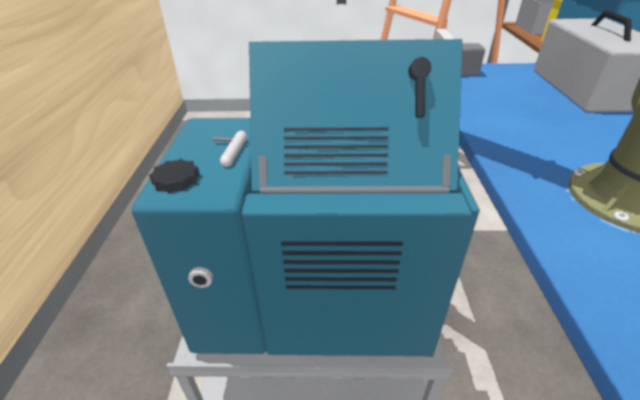

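View pics/t15.png

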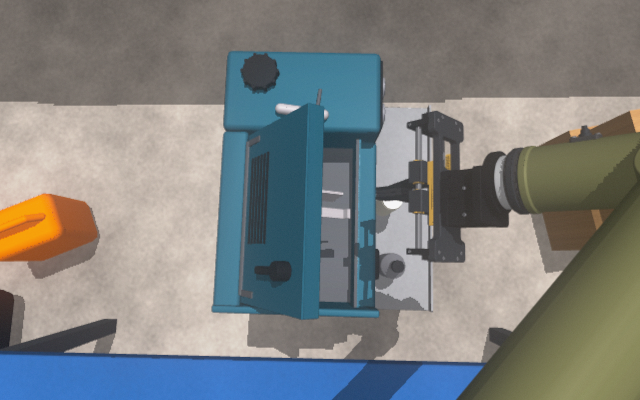

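The hood stands at its stop. It did not move when the finger was withdrawn: the edge rows in the side view are the same. The lever points to the rear and the bystanders are in place. The fingers are clear, so I'm handing in.

Run:
```python
from bench import *
print(hand_in())
```

```text
the job is handed in; nothing more can be done
None
```

The hood is standing open at about 1.0 rad, and I handed the job in at about 16 s of the 64 s allowed; no verdict is reported.

What I did:
- **Lever:** I pushed it through its full quarter turn. The wrist picture showed the bar pointing to the rear.
- **Catch:** I lifted the lip at 45° until the catch stopped it, at about 12 N at the wrist. I then found the tongue with the wrist camera, about 30 mm right of the middle.
- **Opening:** I felt the tongue at about 2 N and pushed it left about 25 mm. I held it over while lifting past 0.36, then raised the hood to its stop.

Last checks:
- **Hood:** The edge in the side view matched 1.0 rad. It did not move by a pixel after the fingers withdrew.
- **Contact:** The wrist force was about zero with the fingers clear of everything.
- **Bystanders:** The wrench, bottle and can look unmoved, but I judged this by eye only. In the last top view the hood and gripper partly cover the wrench and can.
- **Forces:** The wrist force never read above about 12 N at the readings I took.

Nothing disagreed, but I estimated the hood, lever and catch angles from pictures and finger positions rather than reading them directly.

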